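Guard frame onto the sloping pump deck

ROBOT

A 6-joint arm with a two-finger parallel gripper is mounted at the origin on the work surface. World frame = base frame: x ahead of the robot, y to its left, z up, the work surface at z = 0. Lengths are in mm, angles in rad, forces in N, time in s.
With the tool pointing down it reaches from about 350 to 875 mm from the base axis. Payload 4.2 kg.
Tool frame: the origin (TCP) lies at the very end of the fingers, on their centre line; the grasp point (between the pads) lies 19 mm behind it (arm.pinch_z is the distance from the TCP to the grasp point, in mm); x points along the fingers, y is the direction in which the jaws open and shut, and the axes are right-handed (so a half turn about x gives the same grasp; the last joint's range is limited). The gripper opens to 85 mm and grips with 20 to 120 N. Pads are 22 mm wide; open, the fingers measure 114 mm over their backs; the gripper's body (76 mm by 85 mm) begins 54 mm behind the grasp point. The pads swing forward as they close: fully open they stand 13 mm farther back than shut.
Start: joints at [1.362, 0.385, 0.008, 0, -1.194, -0.259], TCP at [281.794, 557.846, 231.312] pointing down, gripper open.
Joint ranges: [-3.14, 3.14], [-1.21, 2.06], [-1.07, 1.41], [-3.16, 2.05], [-2.99, -0.16], [-3.1, 3.1]. Speed limits (rad/s): [2.79, 2.79, 3.14, 3.14, 3.14, 3.14].

INTERFACE

Orientations are given as a unit quaternion [x, y, z, w].
In Python, from bench import arm gives the robot as it stands.
- The arm moves only by the tool drive_tool, never from a script. Its argument "motion" is a list of rows, each a list of 4 numbers: the shift along the tool's x, y, z in mm, then the turn about the tool's x in degrees. In form: [[dx, dy, dz, spin], ...]. A call has 1 to 10 rows; each row shifts and turns the commanded pose from where the row before left it, along the tool's axes as they then stand; what a row does not reach is not made up. A row lasts 1/12 s, in which the tool goes at most 41.7 mm and 7.16 degrees, less where a joint would pass 70% of its speed; a pose out of reach is approached as far as the arm can. A call with a gripper value outside its range is refused whole. "grip" is the finger opening in mm, from 0 to 85.4, set as the call begins (left out, the last holds). The fingers move at their own pace and stop on an object; the grip force is fixed at half the most. Time passes only in rows, so rows that do not move let the fingers close. It gives the time, the measured TCP pose, the force and the opening at its end, in the units of the state.
- arm.read_state(): the state, without advancing time (a new reading comes with each control period).
- arm.get_image(name): name is "side" or "top"; returns the picture (480x640x3 uint8, red, green, blue); there is no depth.
- arm.calibration(name): a dict with "K" (3x3 intrinsics, pixels), "distortion" ([k1, k2, p1, p2, k3] as OpenCV has them; the pictures are not rectified), "eye" and "attitude" of the camera in the world. Camera axes: x right, y up, looking along -z (the intrinsics and any distortion apply to the point x, -y, -z); pixel columns grow to the right and rows downward; lengths in mm; the calibration is good to about 2 mm. A picture is of the moment at which its call begins. calibration takes no time and is no camera call.
- arm.job_done(): hands the job in, once; it reports no verdict.
The state is a dict: "clock": time; "joints": joint angles; "joint_vel": joint speeds; "joint_efforts": joint torques, N m; "position": TCP position; "ee_rot": TCP orientation; "contact_force": force on the tool from outside, world axes, zero at the start; "wrist_torque": the same for the moment, N m; "gripper_width": finger opening in mm.
Only numpy, scipy, OpenCV 4.12 (cv2) and the standard library are available. Lean on these libraries where they do the work, as an engineer would, in place of code of your own. Each camera call takes 0.05 s, during which the arm holds its last target. There are 200 camera calls.

TASK

Pick up the loose aluminium guard frame by its handle and fit it on the sloping deck of the pump module, both of its holes over the two pins at once, until it lies flat and fully home on the deck (either way round). Then swing the hold-down clamp at the deck's upper edge fully down over it. Leave the other things on the bench and on the module where they are.

Things in the scene. Friction and masses are not known exactly. Their poses are not given: they have to be found in the camera images.
- frame_grip (a point): Loose aluminium guard frame, flat on the bench, about 300 g (all in mm): plate 130 (x) by 200 (y) by 8, two barred windows, 14 holes at y = +80 and -80 (x = 0), same either way round. On top a handle bar 14 wide (x), 14 high, 90 long (y) on 12 wide posts at y = +38, -38; 26 free under the bar. Point: the bar's centre, 41 above the plate's underside; z up, out of the plate.
- deck: Grey sloping top, 172 by 250 mm, of the pump module, leaning 30 degrees, low side to the robot. Origin: surface centre, 90 mm above the bench; x up the slope, away from the robot, y across, z square out. Pins at y = +80, -80 (x = 0). With the guard frame home its handle bar's centre is at (0, 0, 41) mm here. Discs between the pins: 6 mm high at most.
- module: The fixed white pump module, 250 mm wide, on the left or the right half of the bench, turned up to 0.2 rad. Origin on the bench below the deck's centre; x level, away from the robot. Behind the slope, from x = 85 to 170 mm, it has a flat top 115 mm above the bench.
- pin_l (a point): Tip of the steel pin at deck y = +80 mm: 10 mm diameter, standing 26 mm square out of the deck, the last 8 mm tapering to 4 mm. Axes as the deck's.
- pin_r (a point): Tip of the like pin at deck y = -80 mm.
- clamp (a joint): Hold-down clamp: steel flap 50 long, 120 wide, 5 thick (mm), hinged along deck y at deck x = 82, z = 12.5. 0 = shut: parallel to the deck, pointing down the slope to x = 32, outer face 15 above the deck, 2 over a seated guard frame. Grows as it opens; 1.57 = square to the deck, stop at 1.8; starts at 1.45 to 1.75. Friction holds it; 2 N at the free edge moves it.
- clamp_edge (a point): Middle of the clamp's free edge, 50 mm from the hinge line.
- amber_bottle: Bystander (sizes in mm): amber solvent bottle with blue cap, 86 diameter, 180 tall; origin at the centre of its underside.
- clear_bottle: Bystander (sizes in mm): clear solvent bottle with blue cap, 86 diameter, 180 tall; origin at the centre of its underside.
- wrench: Bystander (sizes in mm): steel wrench 150 long lying on the bench along its x axis; origin under its middle.
- vial: Bystander (sizes in mm): small amber vial with white cap, 22 diameter, 35 tall, standing between the module and the guard frame; origin at the centre of its underside.
- jar: Bystander (sizes in mm): white jar, 36 diameter, 50 tall, standing on the flat rear top of the module behind one end of the clamp; origin at the centre of its underside.
- column: Bystander (sizes in mm): steel column tube, 12 diameter with square 18 ends, 152 long along its y axis, lying on the bench; origin at its underside.
- beaker: Bystander (sizes in mm): clear beaker, 60 diameter, 75 tall; origin at the centre of its underside.
Mind the look-alikes: they are no part of the job. What is shaped like the part that bears frame_grip but black is not meant.

How it is judged:
By the outcome, as a careful person would: the job done as asked, in the order asked, and still so for the second after the job is handed in, with the robot touching nothing.
It also fails if it takes over 58 s, if anything falls off the work surface, if the arm or the gripper's body presses on something with over 40 N, if the wrist force passes 120 N, or if a joint passes its speed limit or range.

## Working session

There is one attempt and no reset: what is moved stays moved. The work goes in short steps, Python scripts to look and compute and a tool call to move; the robot and the scene stay as the last step left them, time stands still between calls to the robot, and variables do not carry over. Pictures are saved under pics/ and viewed, about 8 in all and at most 12, crops included, and the job is handed in when it is done.

Besides the shell and the picture viewer there is one more tool, called after "Request:" as name(argument=value, ...), one argument or row to a line, values as JSON. drive_tool: Moves the arm, as the interface text tells. Its arguments: {"type":"object","properties":{"motion":{"type":"array"},"grip":{"type":"number"}},"required":["motion"]}

```bash
mkdir -p pics; ls; python3 - <<'E'
from bench import arm
import cv2
for n in("top","side"):
    cv2.imwrite(f"pics/{n}0.png",arm.get_image(n)[:,:,::-1]); print(n,arm.calibration(n))
print(arm.read_state(),arm.pinch_z)
E
```

```text
pics
top {'K': array([[523.70493383,   0.        , 319.91335287],
       [  0.        , 523.70493383, 245.47343244],
       [  0.        ,   0.        ,   1.        ]]), 'distortion': array([0.04123374, 0.        , 0.        , 0.        , 0.        ]), 'eye': array([ 356.52021824,  -14.18513781, 1383.7391645 ]), 'attitude': array([ 0.03727541, -0.03417179, -0.69822367,  0.71409141])}
side {'K': array([[458.97557058,   0.        , 322.15639096],
       [  0.        , 458.97557058, 240.17108808],
       [  0.        ,   0.        ,   1.        ]]), 'distortion': array([-0.02419384,  0.        ,  0.        ,  0.        ,  0.        ]), 'eye': array([ 327.60057785, -773.57275048,  732.34131317]), 'attitude': array([ 0.43326431, -0.04407319, -0.09505084,  0.89515637])}
{'clock': 0.1, 'joints': array([ 1.36157010e+00,  3.85503329e-01,  6.78761508e-03, -4.00747897e-04,
       -1.19400327e+00, -2.58624289e-01]), 'joint_vel': array([ 0.00028224, -0.00040023,  0.00224101,  0.00293365, -0.00102699,
        0.00119914]), 'joint_efforts': array([ 1.01908731e-04, -3.93319738e+01,  1.88929850e+01,  4.19791862e+00,
       -2.57888241e-03,  6.03045208e-06]), 'position': array([281.60355962, 557.39801138, 230.33159836]), 'ee_rot': array([-0.68772073,  0.16463925,  0.68795046,  0.16327364]), 'contact_force': array([ 0.13766289, -0.43355148, -0.18776395]), 'wrist_torque': array([-0.02640893, -0.03530426, -0.01385817]), 'gripper_width': 85.15846941174159} 18.700000000000003
```

View pics/top0.png

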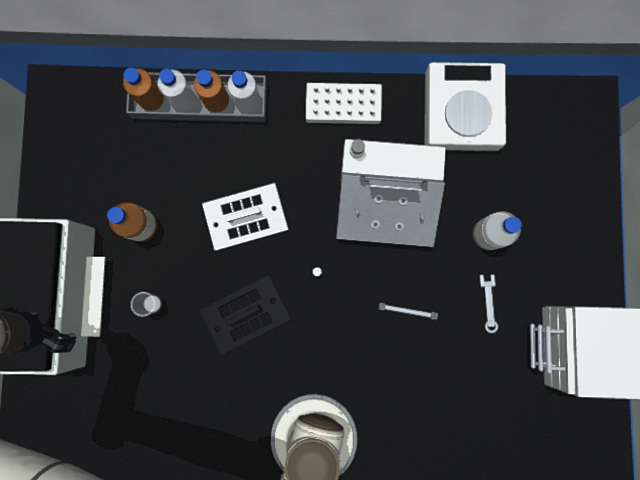

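View pics/side0.png

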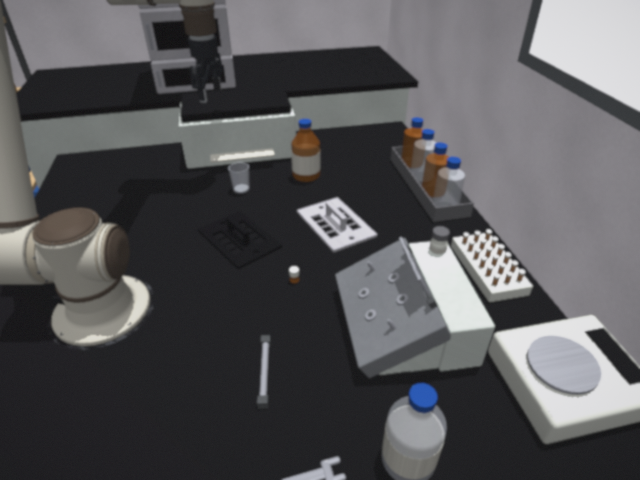

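The top view shows two handled frames: a white/silver one at (245,216) and a black one at (246,315). The aluminium one at (245,216) is meant, since black is excluded. The module is at (390,195), with the vial at (317,271) and the jar at (357,148). I'll confirm with an enlarged crop.

```bash
python3 - <<'E'
import cv2,numpy as np
t=cv2.imread("pics/top0.png"); s=cv2.imread("pics/side0.png")
def c(im,x,y,w,h,k): return cv2.resize(im[y:y+h,x:x+w],None,fx=k,fy=k,interpolation=cv2.INTER_CUBIC)
a=np.vstack([c(t,195,175,100,75,4),c(t,335,180,100,75,4)])
a=np.vstack([c(t,195,175,100,75,4),c(s,290,190,100,75,4)])
b=c(t,330,135,120,120,3.3333)
b2=c(s,330,225,160,80,2.5)
cv2.imwrite("pics/c1.png",np.hstack([a,np.vstack([b,b2])]))
E
```

```text
(no output)
```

View pics/c1.png

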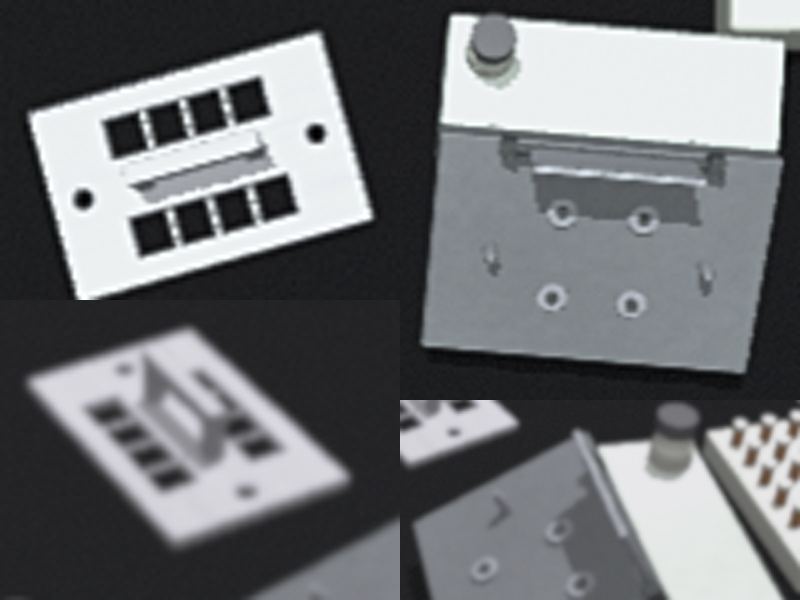

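The crop confirms it: the light frame has two barred windows, two holes and a handle, and the pins show at about (357,210) and (421,217) in the top view. Next I fit both poses to these pixels.

```bash
cat > h.py <<'E'
import numpy as np,cv2
from bench import arm
from scipy.optimize import least_squares
from scipy.spatial.transform import Rotation as R
F=np.diag([1.,-1,-1])
CAL={n:arm.calibration(n) for n in("top","side")}
def proj(n,P):
    c=CAL[n]; Rc=F@R.from_quat(c["attitude"]).as_matrix().T
    P=np.atleast_2d(np.asarray(P,float))
    return cv2.projectPoints(P,cv2.Rodrigues(Rc)[0],-Rc@c["eye"],c["K"],c["distortion"])[0].reshape(-1,2)
def fitpose(model,obs,x0,dof):  # obs: (cam,name,(u,v)); dof 3: x,y,yaw at z=0
    def res(p):
        Rm=R.from_euler("z",p[2]).as_matrix()
        return np.concatenate([proj(n,Rm@model[k]+[p[0],p[1],0])[0]-uv for n,k,uv in obs])
    s=least_squares(res,x0,loss="soft_l1"); return s.x,res(s.x).reshape(-1,2)
S3,C3=.5,np.sqrt(3)/2
def deck(p): x,y,z=p; return np.array([x*C3-z*S3,y,90+x*S3+z*C3])  # deck->module
def modw(p,q): return R.from_euler("z",p[2]).as_matrix()@np.asarray(q)+[p[0],p[1],0]
E
cat > a.py <<'E'
from h import *
m={"A":[65,100,8],"B":[65,-100,8],"C":[-65,-100,8],"D":[-65,100,8],"h":[0,80,8],"g":[0,-80,8]}
m={k:np.array(v,float) for k,v in m.items()}
T=[("A",201.4,202.9),("B",275.1,182.4),("C",287.9,228.9),("D",214.6,249.6),("h",215.4,224.4),("g",273.6,207.9)]
Sd=[("A",296.4,0),]
S=[("D",296.4,209.6),("A",337.6,196.4),("B",377.1,234.1),("C",334.1,251.6),("h",320.9,207.1),("g",351.1,237.4)]
o=lambda c,L:[(c,k,np.array([u,v])) for k,u,v in L]
for nm,ob in(("top",o("top",T)),("side",o("side",S)),("both",o("top",T)+o("side",S))):
    p,r=fitpose(m,ob,[600,200,.3],3); print("frame",nm,p.round(3),np.abs(r).max(1).round(1))
d={"a":deck([-86,125,0]),"b":deck([-86,-125,0]),"c":deck([86,125,0]),"d":deck([86,-125,0]),"e":np.array([170,125,115.]),"f":np.array([170,-125,115.]),"pl":deck([0,80,26]),"pr":deck([0,-80,26])}
T=[("a",336.3,238.7),("b",433.1,246.8),("c",341.6,172.7),("d",443.6,180.2),("e",344.6,138.8),("f",445.1,146.6),("pl",357.9,216.2),("pr",422.1,222.5)]
S=[("a",335.2,273.4),("b",371,376),("d",447,332)]
for nm,ob in(("top",o("top",T)),("side",o("side",S)),("both",o("top",T)+o("side",S))):
    q,r=fitpose(d,ob,[600,-150,0],3); print("mod",nm,q.round(3),r.round(1).tolist())
for c in("top","side"):
    print(c,[(k,proj(c,modw(q,deck(v))).round(1)[0].tolist()) for k,v in dict(plb=[0,80,0],plt=[0,80,26],prb=[0,-80,0],prt=[0,-80,26],).items()])
    for an in(1.45,1.6,1.75): print(an,proj(c,[modw(q,deck([82-50*np.cos(an),s*60,12.5+50*np.sin(an)])) for s in(1,-1)]).round(1).tolist())
for n,z,u,v in(("jar",165,357,143),("vial",35,317,271)):
    f=lambda w:proj("top",[w[0],w[1],z])[0]-[u,v]; print(n,least_squares(f,[500,0]).x.round())
E
python3 a.py
```

```text
frame top [5.70318e+02 1.94702e+02 3.02000e-01] [0.5 0.6 0.3 0.1 0.2 0.2]
frame side [5.67567e+02 1.92538e+02 3.05000e-01] [0.6 0.9 0.1 1.6 0.1 0.5]
frame both [5.69205e+02 1.94355e+02 3.02000e-01] [0.7 0.6 0.5 0.6 0.3 0.3 1.1 0.5 0.5 2.2 0.5 0.8]
mod top [ 5.76105e+02 -1.76633e+02 -5.80000e-02] [[-0.4, 0.5], [0.3, 0.2], [0.1, 1.9], [1.1, 2.3], [-0.3, -0.2], [0.2, -0.4], [-1.0, -3.3], [0.1, -4.5]]
mod side [ 5.7411e+02 -1.9335e+02 -4.3000e-02] [[-0.0, 5.6], [-9.0, -0.7], [3.9, -0.3]]
mod both [ 5.76325e+02 -1.77657e+02 -5.50000e-02] [[0.1, 0.7], [0.8, -0.0], [0.4, 2.0], [1.4, 2.1], [-0.1, -0.2], [0.4, -0.7], [-0.6, -3.3], [0.5, -4.7], [-0.1, 0.3], [-11.2, -8.5], [0.6, -6.9]]
top [('plb', [357.1, 209.3]), ('plt', [357.3, 212.9]), ('prb', [421.2, 214.1]), ('prt', [422.6, 217.8])]
1.45 [[369.3, 188.5], [420.9, 192.3]]
1.6 [[369.7, 185.5], [421.4, 189.3]]
1.75 [[370.0, 182.3], [421.8, 186.1]]
side [('plb', [374.3, 269.1]), ('plt', [368.9, 261.6]), ('prb', [395.6, 327.2]), ('prt', [389.8, 319.7])]
1.45 [[397.4, 238.7], [416.9, 280.9]]
1.6 [[400.8, 236.8], [420.7, 278.8]]
1.75 [[404.4, 235.2], [424.7, 277.1]]
jar [727. -90.]
vial [427.  -1.]
```

```bash
cat > b.py <<'E'
exec(open("a.py").read().split("for nm,ob in((\"top\",o(\"top\",T)),(\"side\",o(\"side\",S)),(\"both\",o(\"top\",T)+o(\"side\",S))):\n    q")[0].replace("print(","(lambda *a:0)("))
T2=[t for t in T if t[0] in"abef"]
q,r=fitpose(d,o("top",T2),[600,-150,0],3); print("mod",q.round(4),r.round(1).tolist())
print(proj("top",[modw(q,deck(v)) for v in([0,80,0],[0,80,26],[0,-80,0],[0,-80,26])]).round(1).tolist(), "observed pins ~357,209..216 / 421.5,214..222")
print(proj("side",[modw(q,deck(v)) for v in([-86,125,0],[-86,-125,0],[0,80,26],[0,-80,26])]).round(1).tolist())
s=arm.read_state();M=R.from_quat(s["ee_rot"]).as_matrix();print(M.round(3),s["position"])
print("toward frame (tool mm)",(M.T@(np.array([569.5,194.3,26])-s["position"])).round(1))
E
python3 b.py
```

```text
mod [ 5.762101e+02 -1.766276e+02 -5.980000e-02] [[-0.4, 0.4], [0.2, 0.3], [-0.1, -0.3], [0.3, -0.3]]
[[356.7, 209.1], [356.9, 212.8], [420.7, 214.3], [422.1, 218.0]] observed pins ~357,209..216 / 421.5,214..222
[[335.2, 273.3], [359.2, 366.9], [368.9, 261.2], [389.3, 319.3]]
[[-0.001 -0.451 -0.892]
 [-0.002 -0.892  0.451]
 [-1.     0.002 -0.   ]] [281.60355962 557.39801138 230.33159836]
toward frame (tool mm) [ 204.8  193.8 -420.7]
```

Request:
drive_tool(
  motion=[
    [0, 16, -35, 0],
    [0, 16, -35, 0],
    [0, 16, -35, 0],
    [0, 16, -35, 0],
    [0, 16, -35, 0],
    [0, 16, -35, 0],
    [0, 16, -35, 0],
    [0, 16, -35, 0],
    [0, 16, -35, 0],
    [0, 16, -35, 0],
  ],
)

```text
clock: 0.93
position: [522.6, 255.4, 231.0]
ee_rot: [-0.688, 0.164, 0.688, 0.164]
contact_force: [0.7, 1.3, 0.3]
gripper_width: 85.4
```

Request:
drive_tool(
  motion=[
    [0, 16.9, -35, 0],
    [0, 16.9, -35.7, 0],
    [0, 0, 0, 7],
    [0, 0, 0, 7],
    [0, 0, 0, 7],
    [0, 0, 0, 7],
    [0, 0, 0, 7],
    [0, 0, 0, 7],
    [0, 0, 0, 3.9],
    [0, 0, 0, 0],
  ],
  grip=55,
)

```text
clock: 1.77
position: [569.6, 195.0, 230.7]
ee_rot: [-0.569, 0.42, 0.569, 0.419]
contact_force: [0.1, -0.2, 0.8]
gripper_width: 55.0
```

```bash
cat >> h.py <<'E'
def to(p,yaw):  # tool-frame error to TCP goal p with tool y along -(frame x at yaw)
    s=arm.read_state();M=R.from_quat(s["ee_rot"]).as_matrix()
    a=np.arctan2(-M[1,1],-M[0,1]); sp=-np.degrees((yaw-a+np.pi)%(2*np.pi)-np.pi)
    print("t",round(s["clock"],2),"tool move",(M.T@(np.array(p)-s["position"])).round(1),"spin",round(sp,2),"tcp",s["position"].round(1),"F",s["contact_force"].round(1),"w",round(s["gripper_width"],1),"down",M[:,0].round(3))
E
python3 -c "
from h import *
to([569.5,194.3,26],.302)
cv2.imwrite('pics/top1.png',cv2.resize(arm.get_image('top')[150:270,170:330,::-1],None,fx=4,fy=4))"
```

```text
t 1.77 tool move [ 2.047e+02  1.000e-01 -6.000e-01] spin -0.08 tcp [569.6 195.  230.7] F [ 0.1 -0.2  0.8] w 55.0 down [-0.001 -0.    -1.   ]
```

Request:
drive_tool(
  motion=[
    [35, 0, 0, 0],
    [38, 0, 0, 0],
    [38, 0, 0, 0],
    [35, 0, 0, 0],
    [30, 0, 0, 0],
    [18, 0, 0, 0],
    [8, 0, 0, 0],
    [3, 0, 0, 0],
  ],
)

```text
clock: 2.48
position: [569.2, 194.7, 24.5]
ee_rot: [-0.569, 0.42, 0.57, 0.418]
contact_force: [1.2, -0.4, -0.2]
gripper_width: 54.9
```

Request:
drive_tool(
  motion=[
    [0, 0, 0, 0],
    [0, 0, 0, 0],
    [0, 0, 0, 0],
    [0, 0, 0, 0],
    [0, 0, 0, 0],
    [0, 0, 0, 0],
    [0, 0, 0, 0],
    [0, 0, 0, 0],
  ],
  grip=0,
)

```text
clock: 3.15
position: [570.6, 195.6, 28.1]
ee_rot: [0.57, -0.418, -0.569, -0.42]
contact_force: [-1.6, 1.0, 7.1]
gripper_width: 12.8
```

```bash
python3 -c "
from h import *
to([569.5,194.3,26],.302)
a=cv2.resize(arm.get_image('side')[160:280,260:400],None,fx=4,fy=4)
cv2.imwrite('pics/g1.png',a[:,:,::-1])"
```

```text
t 3.15 tool move [ 2.1  1.5 -0.9] spin 0.03 tcp [570.6 195.6  28.1] F [-1.6  1.   7.1] w 12.8 down [ 0.002  0.001 -1.   ]
```

View pics/g1.png

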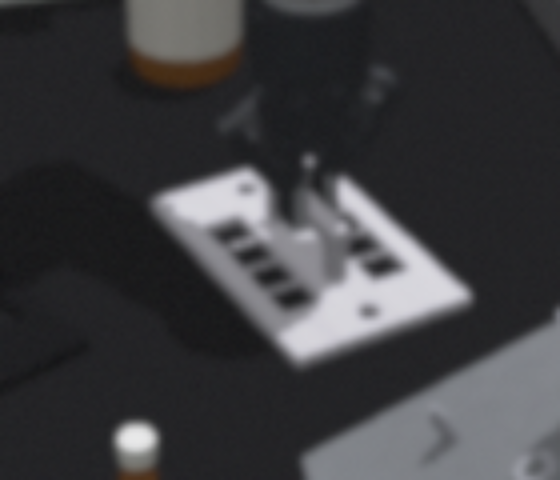

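Request:
drive_tool(
  motion=[
    [-10, 0, 0, 0],
    [-25, 0, 0, 0],
    [-35, 0, 0, 0],
    [-38, 0, 0, 0],
    [-38, 0, 0, 0],
    [-30, 0, 0, 0],
    [-11, 0, 0, 0],
  ],
)

```text
clock: 3.78
position: [571.7, 195.9, 219.1]
ee_rot: [0.571, -0.416, -0.568, -0.422]
contact_force: [-0.1, 0.2, -2.1]
gripper_width: 12.9
```

```bash
cat >> h.py <<'E'
Q=np.array([576.21,-176.63,-.0598])
def tm(x,y,z,q=Q): to(modw(q,[x,y,z]),q[2])
E
python3 -c "
from h import *
tm(-45,0,215)"
```

```text
t 3.78 tool move [   2.2  148.8 -341.1] spin 20.76 tcp [571.7 195.9 219.1] F [-0.1  0.2 -2.1] w 12.9 down [ 0.008  0.004 -1.   ]
```

Request:
drive_tool(
  motion=[
    [0, 0, 0, 7],
    [0, 0, 0, 7],
    [0, 0, 0, 6.8],
    [0, 2, -20, 0],
    [0, 2, -35, 0],
    [0, 2, -38, 0],
    [0, 2, -38, 0],
    [0, 2, -38, 0],
    [0, 2, -38, 0],
    [0, 2, -38, 0],
  ],
)

```text
clock: 4.62
position: [539.1, -50.1, 211.5]
ee_rot: [-0.483, 0.516, 0.485, 0.514]
contact_force: [0.6, -0.5, -3.6]
gripper_width: 12.7
```

Request:
drive_tool(
  motion=[
    [0, 2, -38, 0],
    [0, 2, -38, 0],
    [0, 0, -32, 0],
    [0, 0, -18, 0],
    [0, 0, 0, 0],
    [0, 0, 0, 0],
    [0, 0, 0, 0],
  ],
)

```text
clock: 5.2
position: [528.5, -173.6, 212.0]
ee_rot: [-0.484, 0.516, 0.485, 0.515]
contact_force: [0.4, -0.4, -3.8]
gripper_width: 12.5
```

```bash
python3 -c "
from h import *
tm(-45,0,163)
t=arm.get_image('top')[:,:,::-1];s=arm.get_image('side')[:,:,::-1]
cv2.imwrite('pics/top2f.png',t);cv2.imwrite('pics/side2f.png',s)
a=cv2.resize(t[130:270,320:460],(400,400),interpolation=2);b=cv2.resize(s[150:390,290:530],(400,400),interpolation=2)
cv2.imwrite('pics/m2.png',np.hstack([a,b]))"
```

```text
t 5.2 tool move [49.  -2.9 -0.2] spin -0.1 tcp [ 528.5 -173.6  212. ] F [ 0.4 -0.4 -3.8] w 12.5 down [-0.002  0.001 -1.   ]
```

View pics/m2.png

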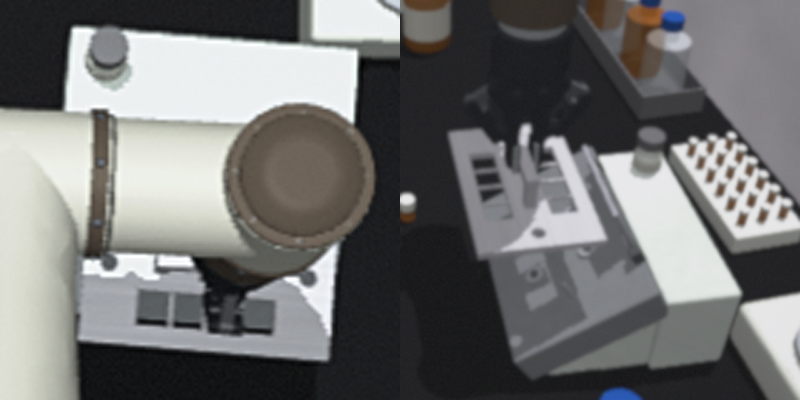

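```bash
cat > c.py <<'E'
from h import *
m={"A":[65,100,8],"B":[65,-100,8],"C":[-65,-100,8],"D":[-65,100,8],"h":[0,80,8],"g":[0,-80,8]}
T=[("D",347.7,248.7),("C",434.5,255.7),("h",357.5,221.4),("g",427.8,227)]
S=[("D",318.6,228.3),("C",342,304),("B",413,293.8),("g",373.2,289.5)]
s=arm.read_state(); M=R.from_quat(s["ee_rot"]).as_matrix()
def run(L):
    def f(p): return np.concatenate([proj(n,R.from_euler("zyx",p[3:]).as_matrix()@m[k]+p[:3])[0]-[u,v] for n,l in L for k,u,v in l]+[(p[4:]-0)*100,[(p[2]-184)/2]])
    r=least_squares(f,[528,-174,184,-.06,0,0]); p=r.x; print(p.round(3),"bar-tcp in world",(R.from_euler("zyx",p[3:]).as_matrix()@[0,0,41]+p[:3]-s["position"]).round(1), f(p)[:-3].round(1))
run([("top",T)]);run([("side",S)]);run([("top",T),("side",S)])
E
python3 c.py
```

```text
[ 5.30276e+02 -1.73462e+02  1.83922e+02 -5.70000e-02 -0.00000e+00
  0.00000e+00] bar-tcp in world [ 1.2 -0.4 12.2] [-0.6  0.1  0.3  0.1  0.4 -0.  -0.1 -0.1]
[ 5.29005e+02 -1.72167e+02  1.82686e+02 -3.40000e-02  3.00000e-03
  1.10000e-02] bar-tcp in world [ 0.1  0.4 11. ] [-0.5  0.9 -3.1 -0.8  2.4 -0.6  1.2  0.1]
[ 5.29779e+02 -1.72938e+02  1.83121e+02 -4.50000e-02  1.00000e-03
  1.00000e-02] bar-tcp in world [ 0.8 -0.3 11.4] [-0.5  0.8  0.3 -0.2  0.2  0.6 -0.4 -0.3  0.5  0.7 -3.4 -0.9  2.5 -0.2
  1.3  0.2]
```

Request:
drive_tool(
  motion=[
    [15, 0, 0, -0.1],
    [22, 0, 0, 0],
    [15, 0, 0, 0],
    [4, 0, 0, 0],
    [0, -5, 0, 0],
    [0, -11, 0, 0],
    [0, -11, 0, 0],
    [0, -7, 0, 0],
    [0, -3.5, 0, 0],
    [0, 0, 0, 0],
  ],
)

```text
clock: 6.13
position: [567.6, -176.1, 157.7]
ee_rot: [-0.485, 0.514, 0.485, 0.515]
contact_force: [-0.1, -0.4, -4.0]
gripper_width: 12.3
```

```bash
python3 -c "
from h import *
tm(-10.2,0,151)"
```

```text
t 6.13 tool move [ 6.7  1.6 -0.1] spin 0.05 tcp [ 567.6 -176.1  157.7] F [-0.1 -0.4 -4. ] w 12.3 down [ 0.001 -0.    -1.   ]
```

Request:
drive_tool(
  motion=[
    [2, 1, 0, 0],
    [2, 0.6, 0, 0],
    [1.5, 0, 0, 0],
    [0.5, 0, 0, 0],
    [0, 0, 0, 0],
    [0, 0, 0, 0],
  ],
)

```text
clock: 6.63
position: [565.0, -176.2, 151.4]
ee_rot: [-0.485, 0.515, 0.485, 0.515]
contact_force: [-0.5, -0.1, -3.9]
gripper_width: 12.6
```

```bash
python3 -c "
from h import *
tm(-10.2,0,151)
t=arm.get_image('top')[:,:,::-1];s=arm.get_image('side')[:,:,::-1]
a=cv2.resize(t[130:270,320:460],(400,400),interpolation=2);b=cv2.resize(s[200:340,320:460],(400,400),interpolation=2)
cv2.imwrite('pics/m3.png',np.hstack([a,b]))"
```

```text
t 6.63 tool move [ 0.4 -1.   0.3] spin 0.02 tcp [ 565.  -176.2  151.4] F [-0.5 -0.1 -3.9] w 12.6 down [ 0. -0. -1.]
```

View pics/m3.png

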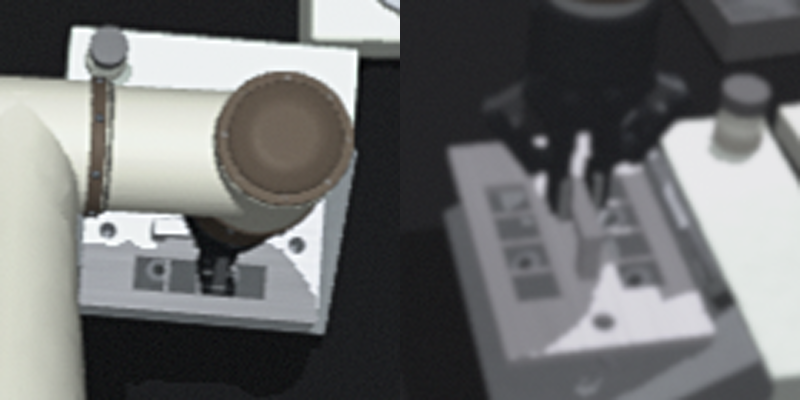

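Request:
drive_tool(
  motion=[
    [1, -0.5, 0, 0],
    [1, 0, 0, 0],
    [1, 0, 0, 0],
    [0, 0, 0, 0],
    [0, 0, 0, 0],
  ],
)

```text
clock: 7.15
position: [565.4, -176.2, 149.7]
ee_rot: [-0.485, 0.515, 0.485, 0.515]
contact_force: [-4.5, 1.2, 4.6]
gripper_width: 13.1
```

```bash
python3 -c "
from h import *
tm(-10.2,0,151)
Qt=Q
for dy in(0,):
  print(proj('top',[modw(Q,[-9.7+1,80,131]),modw(Q,[-9.7+1,-80,131])]).round(1).tolist(),'obs 357.2,209.9 423.3,215.1')"
```

```text
t 7.15 tool move [-1.3 -0.6  0.2] spin 0.04 tcp [ 565.4 -176.2  149.7] F [-4.5  1.2  4.6] w 13.1 down [ 0. -0. -1.]
[[357.5, 209.8], [423.7, 215.1]] obs 357.2,209.9 423.3,215.1
```

Request:
drive_tool(
  motion=[
    [0, 0, -0.4, 0],
    [2, 1, 0, 0],
    [2, 1, 0, 0],
    [2, 1, 0, 0],
    [2, 1, 0, 0],
    [0, 0, 0, 0],
  ],
  grip=15.5,
)

```text
clock: 7.65
position: [560.7, -176.4, 139.5]
ee_rot: [-0.484, 0.515, 0.485, 0.514]
contact_force: [-4.1, 1.6, -0.3]
gripper_width: 15.7
```

Request:
drive_tool(
  motion=[
    [2, 1, 0, 0],
    [2, 1, 0, 0],
    [2, 0.6, 0, 0],
    [2, 0.6, 0, 0],
    [0, 0, 0, 0],
  ],
  grip=17,
)

```text
clock: 8.07
position: [557.8, -176.2, 131.6]
ee_rot: [-0.485, 0.515, 0.485, 0.514]
contact_force: [-3.8, 0.8, -1.6]
gripper_width: 17.3
```

```bash
python3 -c "
from h import *
tm(-20,0,125)
t=arm.get_image('top')[:,:,::-1];s=arm.get_image('side')[:,:,::-1]
a=cv2.resize(t[130:270,320:460],(400,400),interpolation=2);b=cv2.resize(s[200:340,320:460],(400,400),interpolation=2)
cv2.imwrite('pics/m4.png',np.hstack([a,b]))"
```

```text
t 8.07 tool move [6.6 1.6 0.6] spin 0.01 tcp [ 557.8 -176.2  131.6] F [-3.8  0.8 -1.6] w 17.3 down [-0.001  0.    -1.   ]
```

View pics/m4.png

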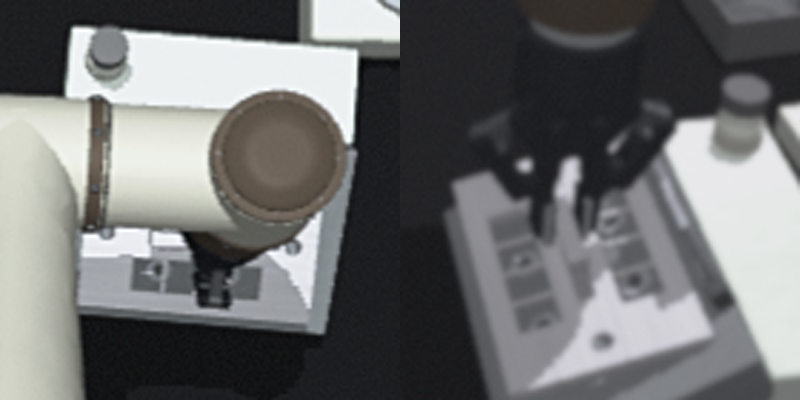

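The frame is tilting in the jaws as planned, and both holes look centred on the pins at (107,232) and (293,247) in the crop. Continuing.

Request:
drive_tool(
  motion=[
    [2, 0.6, 0, 0],
    [2, 0.6, 0, 0],
    [2, 0.5, 0, 0],
    [2, 0.5, 0, 0],
    [0, 0, 0, 0],
  ],
  grip=18.5,
)

```text
clock: 8.58
position: [555.9, -175.9, 123.5]
ee_rot: [-0.485, 0.515, 0.485, 0.515]
contact_force: [-3.4, -0.3, -2.7]
gripper_width: 18.6
```

Request:
drive_tool(
  motion=[
    [2, 0.3, 0, 0],
    [2, 0.3, 0, 0],
    [2, 0.3, 0, 0],
    [2, 0.3, 0, 0],
    [0, 0, 0, 0],
    [0, 0, 0, 0],
  ],
  grip=21,
)

```text
clock: 9.08
position: [555.8, -176.0, 116.5]
ee_rot: [-0.485, 0.514, 0.485, 0.515]
contact_force: [-0.5, -0.2, 0.1]
gripper_width: 21.2
```

```bash
python3 -c "
from h import *
tm(-21.5,0,113)
s=arm.get_image('side')[:,:,::-1]
b=cv2.resize(s[200:340,320:460],(600,600),interpolation=2)
cv2.imwrite('pics/m5.png',b)"
```

```text
t 9.08 tool move [3.5 1.1 0.6] spin 0.04 tcp [ 555.8 -176.   116.5] F [-0.5 -0.2  0.1] w 21.2 down [ 0.002 -0.    -1.   ]
```

View pics/m5.png

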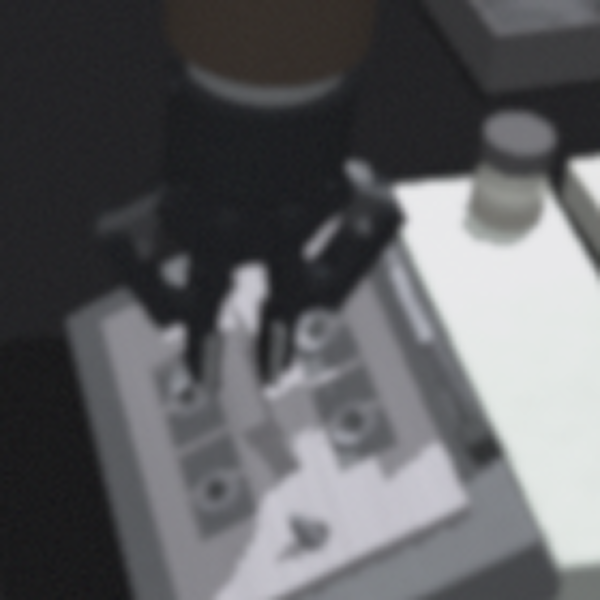

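Request:
drive_tool(
  motion=[
    [0, 0, 0, 0],
    [-4, 0, 0, 0],
    [-10, 0, 0, 0],
    [-20, 0, 0, 0],
    [-30, 0, 0, 0],
    [-35, 0, 0, 0],
    [-25, 0, 0, 0],
    [-8, 0, 0, 0],
  ],
  grip=26,
)

```text
clock: 9.8
position: [557.3, -176.6, 254.9]
ee_rot: [-0.488, 0.512, 0.482, 0.517]
contact_force: [0.7, -0.4, 0.3]
gripper_width: 25.9
```

Request:
drive_tool(
  motion=[
    [0, -15, 0, 0],
    [0, -30, -5, 0],
    [0, -30, -5, 0],
    [0, -20, -5, 0],
    [0, -5, -5, 0],
    [0, 0, 0, 0],
  ],
  grip=0,
)

```text
clock: 10.3
position: [654.1, -202.5, 247.1]
ee_rot: [-0.484, 0.515, 0.485, 0.514]
contact_force: [-0.2, 0.4, -0.9]
gripper_width: 0.0
```

```bash
python3 -c "
from h import *
tm(70,-20,200)
t=arm.get_image('top')[:,:,::-1];s=arm.get_image('side')[:,:,::-1]
a=cv2.resize(t[130:270,320:460],(400,400),interpolation=2);b=cv2.resize(s[215:375,320:480],(400,400),interpolation=2)
def mk(im,n,P,x0,y0,k):
  for u,v in proj(n,[modw(Q,deck(p)) for p in P]): cv2.circle(im,(int((u-x0+.5)*k),int((v-y0+.5)*k)),2,(0,0,255),-1)
P=[(i,j,8) for i in(65,-65) for j in(100,-100)]
mk(a,'top',P,320,130,400/140);mk(b,'side',P,320,215,2.5)
for an in(1.6,): mk(b,'side',[(82-50*np.cos(an),y,12.5+50*np.sin(an)) for y in(60,-60)],320,215,2.5)
cv2.imwrite('pics/m6.png',np.hstack([a,b]))"
```

```text
t 10.3 tool move [47.1  9.3  1.2] spin -0.02 tcp [ 654.1 -202.5  247.1] F [-0.2  0.4 -0.9] w 0.0 down [-0.002  0.    -1.   ]
```

View pics/m6.png

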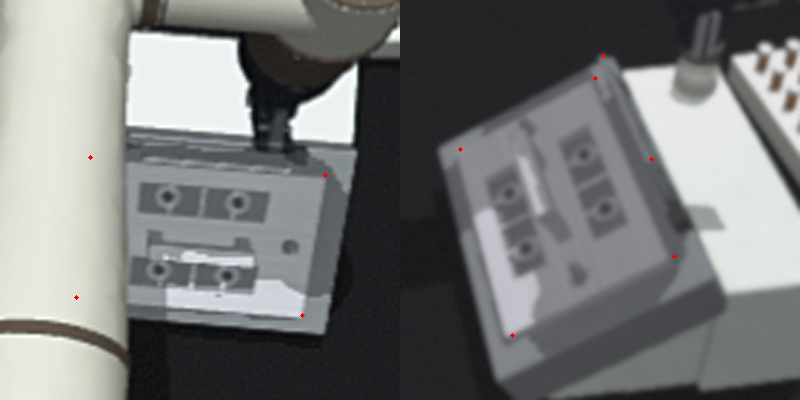

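Request:
drive_tool(
  motion=[
    [15, 0, 0, 0],
    [25, 0, 0, 0],
    [22, 0, 0, 0],
    [10, 0, 0, 0],
    [2, 5, 0, 0],
    [2, 5, 0, 0],
    [2, 5, 0, 0],
    [2, 5, 0, 0],
    [2, 5, 0, 0],
    [0, 0, 0, 0],
  ],
)

```text
clock: 11.23
position: [628.6, -200.4, 167.5]
ee_rot: [-0.486, 0.514, 0.484, 0.515]
contact_force: [0.4, 0.4, 1.2]
gripper_width: 0.2
```

Request:
drive_tool(
  motion=[
    [2, 5, 0, 0],
    [2, 5, 0, 0],
    [2, 5, 0, 0],
    [2, 5, 0, 0],
    [2, 4, 0, 0],
    [0, 0, 0, 0],
  ],
)

```text
clock: 11.73
position: [602.9, -198.8, 155.6]
ee_rot: [-0.484, 0.515, 0.486, 0.514]
contact_force: [-0.2, 0.9, 0.7]
gripper_width: -0.2
```

```bash
python3 -c "
from h import *
tm(30,-20,133)
t=arm.get_image('top')[:,:,::-1];s=arm.get_image('side')[:,:,::-1]
b=cv2.resize(s[200:340,340:480],(500,500),interpolation=2)
cv2.imwrite('pics/m7.png',b)"
```

```text
t 11.73 tool move [22.6 -2.1  0.5] spin 0.0 tcp [ 602.9 -198.8  155.6] F [-0.2  0.9  0.7] w -0.2 down [-0.003  0.001 -1.   ]
```

View pics/m7.png

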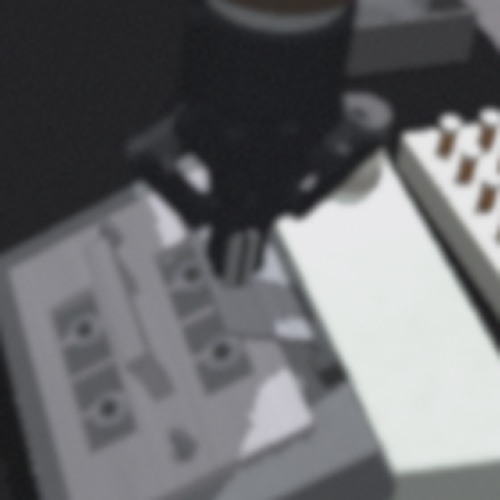

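The flap is folded well down under the fingertips. Now I press straight down.

Request:
drive_tool(
  motion=[
    [4, 0, 0, 0],
    [4, 0, 0, 0],
    [4, 0, 0, 0],
    [4, 0, 0, 0],
    [3, 0, 0, 0],
    [2, 0, 0, 0],
    [0, 0, 0, 0],
  ],
)

```text
clock: 12.42
position: [604.9, -199.0, 134.7]
ee_rot: [-0.485, 0.515, 0.485, 0.515]
contact_force: [0.1, 0.2, 0.9]
gripper_width: 0.1
```

Request:
drive_tool(
  motion=[
    [1.5, 0, 0, 0],
    [1.5, 0, 0, 0],
    [1, 0, 0, 0],
    [0, 0, 0, 0],
  ],
)

```text
clock: 12.75
position: [605.0, -198.9, 131.4]
ee_rot: [-0.485, 0.514, 0.485, 0.515]
contact_force: [-0.4, -0.0, 1.6]
gripper_width: -0.4
```

Request:
drive_tool(
  motion=[
    [1.5, 0, 0, 0],
    [1.5, 0, 0, 0],
    [0, 0, 0, 0],
  ],
)

```text
clock: 13.0
position: [605.2, -199.0, 129.3]
ee_rot: [-0.485, 0.514, 0.485, 0.515]
contact_force: [0.6, 0.5, 5.4]
gripper_width: 0.3
```

Request:
drive_tool(
  motion=[
    [1.5, 0, 0, 0],
    [1.5, 0, 0, 0],
    [0, 0, 0, 0],
  ],
)

```text
clock: 13.25
position: [605.4, -199.1, 128.8]
ee_rot: [-0.486, 0.514, 0.484, 0.515]
contact_force: [-3.9, 2.6, 13.9]
gripper_width: -0.2
```

Force rose to 14 N with almost no travel, so the clamp is at its stop. Retreating and checking.

Request:
drive_tool(
  motion=[
    [-3, 0, 0, 0],
    [-10, 0, 0, 0],
    [-25, 0, 0, 0],
    [-35, 0, 0, 0],
    [-35, 0, 0, 0],
    [-20, 5, 10, 0],
    [0, 15, 25, 0],
    [0, 15, 30, 0],
    [0, 15, 30, 0],
    [0, 15, 30, 0],
  ],
)

```text
clock: 14.08
position: [545.9, -69.4, 252.8]
ee_rot: [-0.484, 0.515, 0.485, 0.515]
contact_force: [0.7, 0.4, -0.3]
gripper_width: -0.2
```

Request:
drive_tool(
  motion=[
    [0, 15, 30, 0],
    [0, 15, 30, 0],
    [0, 15, 30, 0],
    [0, 15, 20, 0],
    [0, 10, 10, 0],
    [0, 0, 0, 0],
    [0, 0, 0, 0],
  ],
)

```text
clock: 14.67
position: [484.1, 54.0, 253.3]
ee_rot: [-0.485, 0.514, 0.485, 0.514]
contact_force: [0.2, -0.4, -0.8]
gripper_width: 0.1
```

```bash
python3 -c "
from h import *
tm(30,-20,133)
t=arm.get_image('top')[:,:,::-1].copy();s=arm.get_image('side')[:,:,::-1].copy()
a=cv2.resize(t[130:270,320:460],(400,400),interpolation=2);b=cv2.resize(s[215:375,320:480],(400,400),interpolation=2)
def mk(im,n,P,x0,y0,k):
  for u,v in proj(n,[modw(Q,deck(p)) for p in P]): cv2.circle(im,(int((u-x0+.5)*k),int((v-y0+.5)*k)),2,(0,0,255),-1)
P=[(i,j,8) for i in(65,-65) for j in(100,-100)]+[(32,60,15),(32,-60,15)]
mk(a,'top',P,320,130,400/140);mk(b,'side',P,320,215,2.5)
cv2.imwrite('pics/m8.png',np.vstack([np.hstack([a,b]),cv2.resize(np.hstack([t,s]),(800,300))[:200]]))"
```

```text
t 14.67 tool move [ 120.3 -135.3 -244.9] spin 0.11 tcp [484.1  54.  253.3] F [ 0.2 -0.4 -0.8] w 0.1 down [-0. -0. -1.]
```

View pics/m8.png

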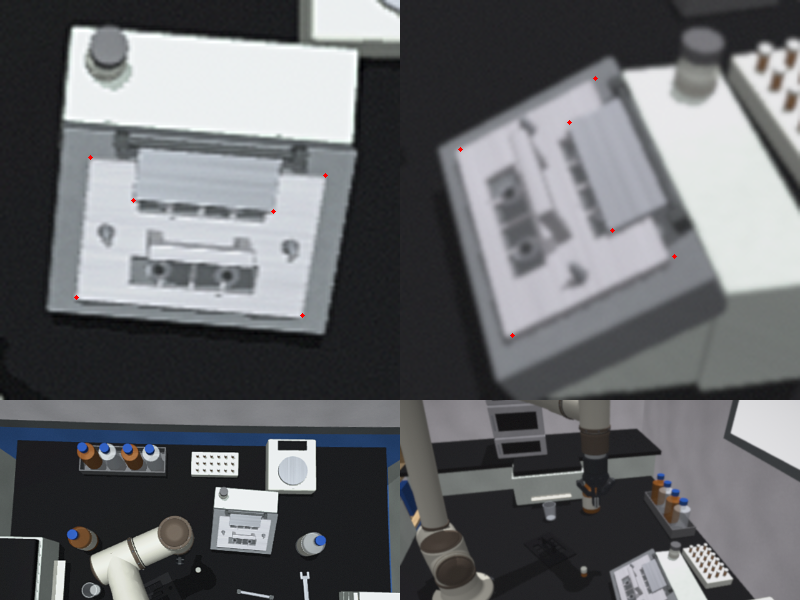

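```bash
python3 -c "
from h import *
t=arm.get_image('top')[:,:,::-1].copy();s=arm.get_image('side')[:,:,::-1].copy()
a=cv2.resize(t[180:220,358:422],None,fx=6.25,fy=6.25,interpolation=2);b=cv2.resize(s[250:314,380:430],(400,512),interpolation=2)
def mk(im,n,an,x0,y0,k,c):
  for u,v in proj(n,[modw(Q,deck((82-50*np.cos(an)-e*2.5*np.sin(an)*-1,y,12.5+50*np.sin(an)+2.5*np.cos(an)))) for y in(60,-60) for e in (1,)]): cv2.circle(im,(int((u-x0+.5)*k),int((v-y0+.5)*k)),2,c,-1)
for an,c in((0,(0,0,255)),(.1,(0,255,0)),(.2,(255,0,0))): mk(a,'top',an,358,180,6.25,c);mk(b,'side',an,380,250,8,c)
a=cv2.copyMakeBorder(a,0,512-a.shape[0],0,0,0)
cv2.imwrite('pics/m9.png',np.hstack([a,b]))"
```

```text
(no output)
```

View pics/m9.png

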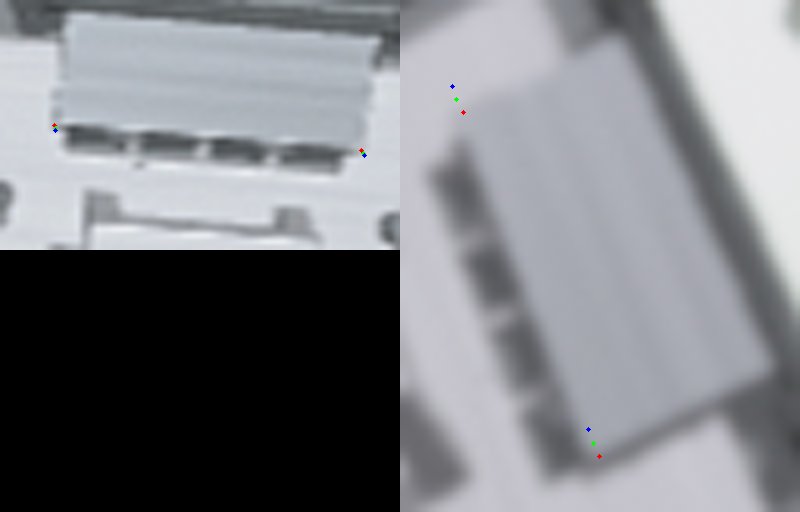

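The side view puts the flap's free-edge corners at (463,110) and (598,460) in the crop, on the shut marks (red) and clear of the 0.1 rad marks. The clamp is shut, so I'm handing in.

```bash
python3 -c "
from bench import arm
print(arm.job_done(), arm.read_state()['clock'])"
```

```text
the job is handed in; nothing more can be done
the job is handed in; nothing more can be done
```

The aluminium guard frame is on the deck with both holes over the pins, and the clamp is swung shut over it. I handed the job in with about 15 s on the robot's clock. No verdict was reported.

**How it was done:** I picked up the light frame (not the black look-alike) by its handle. The tool can only point straight down, so I set the frame's upper edge on the deck, then eased the jaws open while following it down, so it tilted onto the pins. I then pushed the clamp over from behind with closed fingers and pressed it down.

**Last checks:**
- **Frame:** the seated-position corners matched in both camera views, both pins show through the holes, and the jaws carried no load when I let go.
- **Clamp:** pressing it met a hard stop at about 14 N. The free-edge corners in the side view fall on the shut position, clear of 0.1 rad open. The top view could not tell those two apart.
- **Bystanders:** the jar, vial, clear bottle, wrench and column look unmoved in the final picture. I judged this by eye and did not measure it.
- **Forces:** measured wrist force peaked at about 15 N, and the arm ended clear of everything.

No final check failed. Earlier, the side camera's module corners disagreed with the fit by about 10 pixels. I put that down to the visible edge of the deck slab and used the top camera's fit.

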